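Hook the fin tray out from under the print rack

ROBOT

A 6-joint arm with a two-finger parallel gripper is mounted at the origin on the work surface. World frame = base frame: x ahead of the robot, y to its left, z up, the work surface at z = 0. Lengths are in m, angles in rad, forces in N, time in s.
With the tool pointing down it reaches from about 0.4 to 0.825 m from the base axis. Payload 7 kg.
Tool frame: the origin (TCP) lies between the finger pads; the fingertips stand arm.tcp_to_tips ahead of it and the grasp point (between the pads) lies 11 mm behind it (arm.tcp_to_tips is the distance from the TCP to the fingertips, in m); z points along the fingers, y is the line along which they close (so a half turn about z gives the same grasp; the last joint's range is limited). The gripper opens to 85 mm and grips with 20 to 120 N. Pads are 22 mm wide; open, the fingers measure 114 mm over their backs; the gripper's body (76 mm by 85 mm) begins 54 mm behind the grasp point. The pads swing forward as they close: fully open they stand 13 mm farther back than shut.
Start: joints at [-0.918, 0.359, 0.012, 0, -1.224, -0.288], TCP at [0.241, -0.631, 0.239] pointing down, gripper open.
Joint ranges: [-3.07, 3.07], [-1.43, 2.12], [-1.02, 1.25], [-3.03, 1.67], [-3.05, -0], [-3.03, 3.03]. Speed limits (rad/s): [2.39, 2.39, 3.01, 3.14, 3.14, 3.14].

INTERFACE

Orientations are given as a 3x3 rotation matrix whose columns are the frame's x, y, z axes.
In Python, from workcell import arm gives the robot as it stands.
- The arm moves only by the shell command python3 -m inch 'ROWS' [FORCE]. ROWS is JSON, a list of rows, each a list of 7 numbers: the shift along the tool's x, y, z in units of 60 mm (1.0 is 60 mm), then the turn, a rotation vector about the tool's x, y, z in units of 8 degrees (1.0 is 8 degrees), then the opening, from -1 (shut) to 1 (fully open), so that 0 is half open. In form: [[dx, dy, dz, wx, wy, wz, jaw], ...]. A call has 1 to 12 rows; each row shifts and turns the commanded pose from where the row before left it, along the tool's axes as they then stand; what a row does not reach is not made up. A row lasts 1/8 s, in which the tool goes at most 62.5 mm and 10.7 degrees, less where a joint would pass 70% of its speed; a pose out of reach is approached as far as the arm can. A call is refused whole if a number of a shift passes 1 or a number of a turn 1, either way. A call with a gripper value outside its range is refused whole. The fingers move at their own pace and stop on an object; FORCE is the grip in N (left out, the last holds). Time passes only in rows, so rows that do not move let the fingers close. It gives the time, the measured TCP pose, the force, the opening and the grip force at its end, in the units of the state.
- arm.observe(): the state, without advancing time (a new reading comes with each control period).
- arm.read_camera(name): name is "side" or "top"; returns a dict with "pixels" (480x640x3 uint8, red, green, blue), "intrinsics" (3x3 intrinsics, pixels), "rvec" (rotation vector, rad) and "tvec" (3), from world to camera coordinates, as OpenCV has them. Camera axes: x right, y down, z forward; pixel columns grow to the right and rows downward; lengths in m; the calibration is good to about 2 mm. A picture is of the moment at which its call begins. There is no depth.
- arm.hand_in(): hands the job in; it is judged then, once.
Trained networks look in a picture, given as the dict that the camera call returned (one of the last four; its "shot" number tells which), for a name from the list of things; names that differ only in an ending like _2 or _b are one class to them, and where a whole thing is asked for, a point or a joint stands for the part that bears it (a point fixed in the world has none). Each returns a list of dicts, best first, with "confidence" (0 to 1); they miss things now and then, are a little off and sometimes report something else, mostly with a low value. They report only what shows in the picture. A call takes as long as a camera call. They do not tell look-alikes from the thing itself.
- arm.trace(thing, picture): "region" (480x640 bool, what is visible of it) and "at" ([column, row] in pixels, amid what is visible of it).
- arm.mark_of(thing, picture): "at" ([column, row] in pixels: a listed point, or the origin of a listed thing).
The state is a dict: "time": time; "qpos": joint angles; "joint_vel": joint speeds; "tau": joint torques, N m; "ee_pos": TCP position; "ee_rot": TCP orientation; "force": force on the tool from outside, world axes, zero at the start; "wrist_torque": the same for the moment, N m; "gripper_width": finger opening in m; "gripper_force": force on a finger pad.
Only numpy, scipy, OpenCV 4.12 (cv2) and the standard library are available. Lean on these libraries where they do the work, as an engineer would, in place of code of your own. Each camera call takes 0.05 s, during which the arm holds its last target. There are 200 camera calls.

TASK

A tray with a freshly printed surf fin was left at the back of its lane under the low wire rack. Pick up the hook tool, drop its hook down inside the tray's pull loop and drag the tray gently and slowly past the sprung catches until it is home against the lane's front stops, then bed it there with a firm steady pull of about 15 N for one second, never more than 25 N. Unhook and stand the tool back down on its foot on the desk, well clear of the tray; touch the tray only with the tool, and leave the rest of the desk as it is.

Things in the scene. Friction and masses are not known exactly. Their poses are not given: they have to be found in the camera images.
- hook_tool: Hook tool standing on the desk: grey handle on a flat foot, bent steel rod. Origin: centre of the foot's underside; x points along the rod to the hook, z up. Foot 100 x 42 x 6 mm; handle block above it x -50 to 50, 20 mm wide (y), z 6 to 56 mm: grip it across its width near the origin. Rod 7 mm thick, level at z = 36 from the handle's front to x = 165, there bent straight down. 0.18 kg.
- hook_tip (a point): Lowest point of the tool's downward hook end: in the tool's frame at x = 165 mm, y = 0, z = 2.5 mm. The downward end is a 7 mm round bar; the level rod's underside is 30 mm above this point.
- tray: Loose grey open tray with a cream fin fastened in it, on the desk in the rack's lane. Origin: centre of its underside; x points along the lane away from the robot. Box 110 (x) x 100 (y) x 24 mm high; front face at x = -55 mm, with a steel pull loop on it. At each side two half-round upright lugs, radius 6 mm (centres x = -40 and 40, y = +-50 mm), guide it in the lane. 0.24 to 0.44 kg.
- loop (a point): Middle of the front bar of the tray's pull loop: an 8 mm round bar along y, centre 30 mm above the desk (top 34 mm) and 28 mm in front of the tray's front face. The opening between this bar and the front wall is 24 mm (x) by 48 mm (y) and goes through to the desk; the hook goes down into it.
- rack: Fixed print rack: a lane between two aluminium rails, under a low wire deck. Origin on the desk, mid-lane, at the inner faces of the front stops; x points into the lane, away from the robot. Rails 18 mm high, inner faces at y = +-58 mm, x -10 to 215 mm. The stops are rigid blocks, x -10 to 0, |y| 40 to 70 mm, 18 mm high; the loop passes between them. Tray home: tray origin at x = 55 mm here.
- deck_front (a point): Middle of the front edge of the rack's wire deck (rack frame x = 52 mm, z = 122 mm). The deck reaches from here to x = 228 mm, |y| to 89 mm; its underside is 118 mm above the desk, on four 8 mm legs at |y| = 85 mm, x = 62 and 218 mm. A gripper has no room under it.
- catch (a point): Mid-lane between the two sprung roller catches, one in each rail (rack frame x = 19 mm; rollers of 6 mm radius standing 6 mm out of the rails). They resist the tray's front lugs over about the last 13 mm of travel with up to about 10 N, then yield; home, at the rigid stops, is 4 mm after the lugs pass the rollers' middles. Striking rollers or stops at 50 mm/s can exceed 25 N; 20 mm/s is safe.
- bottle: White bottle, 54 mm diameter, 120 mm high, standing; bystander. Origin: centre of its underside.
- cutters: Side cutters with blue grips lying flat, about 105 mm long, 12 mm high; bystander. Origin: at the pivot, on the desk.
- knife: Grey utility knife lying flat, 145 mm long, 24 mm wide, 20 mm high; bystander. Origin: under the middle of its body.
There are look-alikes about, which are no part of the job. Leave any blue look-alike of the hook_tool alone. What is shaped like the tray but turquoise or yellow is not meant.

How it is judged:
On the way, in this order (a step that is already met when the one before it is completed fails the run):
1. the hook is down inside the pull loop (z of hook_tip in the frame of tray below 0.024 m and x of hook_tip in the frame of tray between -0.083 and -0.055 m and y of hook_tip in the frame of tray between -0.028 and 0.028 m), for 0.1 s.
2. the tray is home against the stops and is bedded by a steady pull of the hook of 12 to 18 N (x of tray in the frame of rack below 0.057 m and horizontal distance between hook_tip and loop below 0.03 m and contact force between hook_tool and tray between 12 and 18 N), for 0.7 s.
At the end, for the whole second after the job is handed in: The tray lies flat and at rest in the lane, its front face within 2 mm of the stops; the hook tool stands on its foot on the desk, upright within 0.08 rad and at rest, its hook more than 50 mm from the pull loop (x of tray in the frame of rack between 0.05 and 0.057 m and angle between the x axis of tray and the x axis of rack, either way round below 0.06 rad and angle between tray's own z axis and vertical below 0.05 rad and linear speed of each of tray, hook_tool below 0.01 m/s and height (world z) of hook_tool below 0.004 m and angle between hook_tool's own z axis and vertical below 0.08 rad and horizontal distance between hook_tip and loop above 0.05 m); the robot touches nothing.
It fails at once if the tool pulls or presses the tray with more than 25 N (contact force between hook_tool and tray above 25 N).
It fails at once if the gripper or arm touches the tray (contact force between any of the fingers, the arm and tray above 0.5 N).
It fails at once if a bystander is moved more than 25 mm (distance of any of bottle, cutters, knife from where it was at the start of the episode above 0.025 m).
It also fails if it takes over 67 s, if anything falls off the work surface, if the arm or the gripper's body presses on something with over 40 N, if the wrist force passes 120 N, or if a joint passes its speed limit or range.

## Working session

There is one attempt and no reset: what is moved stays moved. The work goes in short steps, Python scripts to look and compute and a shell command to move; the robot and the scene stay as the last step left them, time stands still between calls to the robot, and variables do not carry over. Pictures are saved under pics/ and viewed, at most 10 in all, crops included, and the job is handed in when it is done.

```bash
mkdir -p pics
cat > h.py <<'E'
import numpy as np, cv2
from workcell import arm
def ray(p,uv):
    R=cv2.Rodrigues(np.array(p["rvec"],float))[0];t=np.array(p["tvec"],float).ravel()
    d=R.T@np.linalg.inv(np.array(p["intrinsics"]))@np.array([uv[0],uv[1],1.]);return -R.T@t,d
def at_z(p,uv,z):
    c,d=ray(p,uv);return c+d*(z-c[2])/d[2]
def proj(p,X):
    return cv2.projectPoints(np.array(X,float).reshape(-1,1,3),np.array(p["rvec"],float),np.array(p["tvec"],float),np.array(p["intrinsics"],float),None)[0].reshape(-1,2)
E
python3 - <<'E'
from h import *
np.set_printoptions(precision=4,suppress=True)
Z=dict(hook_tool=0,hook_tip=.0025,tray=0,loop=.03,rack=0,deck_front=.122,catch=.009,bottle=0,cutters=0,knife=0)
for n in("top","side"):
    p=arm.read_camera(n);cv2.imwrite(f"pics/{n}0.png",p["pixels"][:,:,::-1])
    print(n,"cam",ray(p,(320,240))[0])
    for k,z in Z.items():
        for d in arm.mark_of(k,p)[:3]: print(k,round(d["confidence"],2),np.array(d["at"]),at_z(p,d["at"],z)[:2])
s=arm.observe();print(s["ee_pos"],s["ee_rot"],arm.tcp_to_tips,s["time"],s["gripper_width"])
E
```

```text
top cam [ 0.2462 -0.0115  1.4412]
hook_tool 0.77 [394.8 278.2] [ 0.4493 -0.2244]
hook_tool 0.72 [451.2 341.3] [ 0.2871 -0.3567]
hook_tip 0.93 [492.2 293.1] [ 0.4048 -0.4693]
hook_tip 0.88 [402.2 217. ] [ 0.6094 -0.2521]
hook_tip 0.18 [325. 164.] [ 0.7599 -0.0547]
tray 0.67 [321.3 152.6] [ 0.7932 -0.0457]
tray 0.67 [181.  220.2] [0.6153 0.3256]
tray 0.65 [258.1 257.1] [0.5125 0.1247]
loop 0.84 [253.9 224.6] [0.5916 0.1323]
loop 0.76 [320.9 178.9] [ 0.7096 -0.042 ]
loop 0.67 [172.1 251.3] [0.5271 0.339 ]
rack 0.57 [404.1 218.2] [ 0.6067 -0.2574]
deck_front 0.76 [324.2 167.9] [ 0.7073 -0.0488]
bottle 0.6 [203.5 289.9] [0.4311 0.2638]
cutters 0.58 [205.  174.9] [0.7379 0.265 ]
cutters 0.27 [326.3 154.2] [ 0.7884 -0.059 ]
knife 0.64 [411.8 167.8] [ 0.7447 -0.2859]
side cam [-0.1902 -0.9362  0.7679]
hook_tool 0.6 [337.9 319.4] [ 0.442  -0.2237]
hook_tool 0.58 [319.4 385.4] [ 0.2792 -0.3597]
hook_tip 0.96 [402.7 384. ] [ 0.4121 -0.4604]
hook_tip 0.47 [311.1 209.3] [0.7372 0.2639]
hook_tip 0.31 [359.7 252.3] [ 0.6829 -0.0339]
tray 0.89 [278.9 248.1] [0.5149 0.1267]
tray 0.84 [264. 214.] [0.5974 0.3322]
tray 0.66 [393.3 244.2] [ 0.7954 -0.0568]
loop 0.81 [368.5 240.4] [ 0.7154 -0.0332]
loop 0.76 [297.6 232.9] [0.5794 0.1233]
loop 0.7 [239.9 210.2] [0.5202 0.3498]
rack 0.59 [359.6 254.2] [ 0.6785 -0.0385]
rack 0.5 [394.7 243.1] [ 0.8033 -0.0547]
deck_front 0.86 [372.7 216.3] [ 0.701 -0.057]
deck_front 0.16 [368.1 239.5] [ 0.6048 -0.1419]
catch 0.83 [359.1 251.8] [ 0.6759 -0.0386]
bottle 0.68 [229.7 236.8] [0.4348 0.2687]
bottle 0.47 [397.2 244.2] [ 0.8046 -0.0637]
cutters 0.58 [313.3 208.5] [0.7496 0.2681]
knife 0.24 [338.2 318.9] [ 0.4438 -0.2227]
[ 0.2408 -0.6306  0.2393] [[-0.9342 -0.3568  0.    ]
 [-0.3568  0.9342 -0.    ]
 [ 0.     -0.     -1.    ]] 0.008 1.1 0.08546327330248032
```

View pics/top0.png

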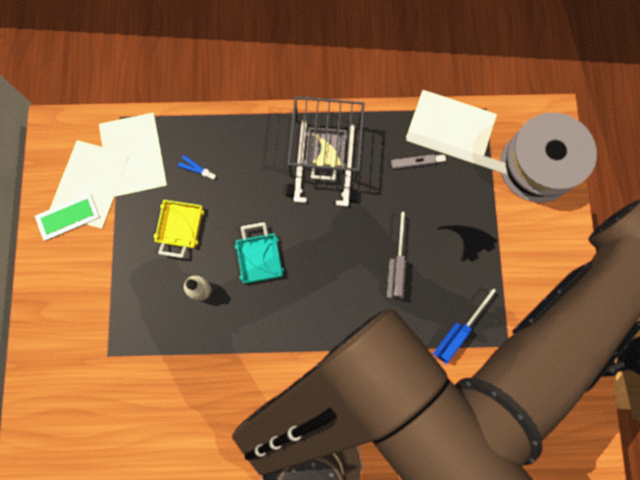

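View pics/side0.png

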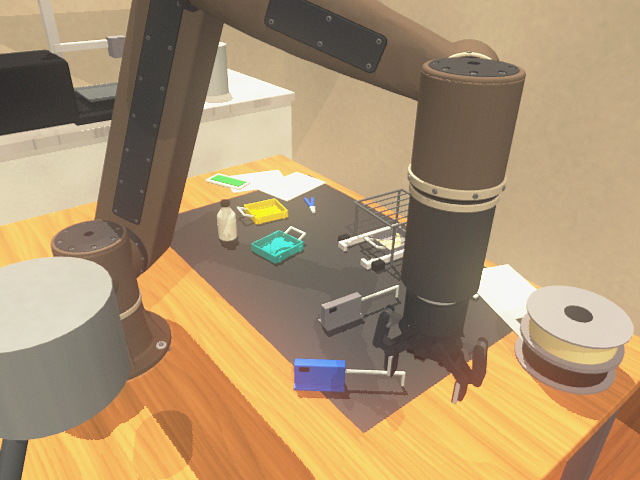

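The pictures show the grey tool at about (397,275), with its hook at (402,215) in top. The grey tray with the cream fin is in the rack at (323,155), with stops near (300,200) and (343,200). The blue tool and the turquoise and yellow trays are look-alikes. Next I refine the poses and overlay the models.

```bash
cat >> h.py <<'E'
def T(P,x,y,yaw):
    P=np.array(P,float);c,s=np.cos(yaw),np.sin(yaw)
    return np.c_[x+c*P[:,0]-s*P[:,1],y+s*P[:,0]+c*P[:,1],P[:,2]]
def tri(ps,uvs):
    A=np.zeros((3,3));b=np.zeros(3)
    for p,uv in zip(ps,uvs):
        c,d=ray(p,uv);d=d/np.linalg.norm(d);M=np.eye(3)-np.outer(d,d);A+=M;b+=M@c
    return np.linalg.solve(A,b)
def draw(img,p,segs,pose,col,k,o):
    for a,b in segs:
        q=(proj(p,T([a,b],*pose))-o)*k
        cv2.line(img,tuple(int(v) for v in q[0]),tuple(int(v) for v in q[1]),col,1,cv2.LINE_AA)
RACK=[((-.01,s*.058,.018),(.215,s*.058,.018)) for s in(1,-1)]+[((0,s*.04,.018),(0,s*.07,.018)) for s in(1,-1)]+[((-.01,s*.04,.018),(-.01,s*.07,.018)) for s in(1,-1)]+[((.052,-.089,.122),(.052,.089,.122)),((.228,-.089,.122),(.228,.089,.122))]
def box(x0,x1,y,z):
    c=[(x0,-y,z),(x1,-y,z),(x1,y,z),(x0,y,z)];return list(zip(c,c[1:]+c[:1]))
TRAY=box(-.055,.055,.05,.024)+[((-.083,-.024,.03),(-.083,.024,.03))]
TOOL=box(-.05,.05,.01,.056)+box(-.05,.05,.021,0)+[((.05,0,.036),(.165,0,.036)),((.165,0,.036),(.165,0,.0025))]
E
cat > ov.py <<'E'
import sys
from h import *
rack,tray,tool=eval(sys.argv[1]);tag=sys.argv[2]
out=[]
for n,(x0,y0,x1,y1) in(("top",(270,90,470,310)),("side",(300,180,460,350))):
    p=arm.read_camera(n);k=2.7 if n=="top" else 3.49
    im=cv2.resize(p["pixels"][y0:y1,x0:x1,::-1],None,fx=k,fy=k,interpolation=cv2.INTER_CUBIC)
    o=np.array([x0,y0])
    draw(im,p,RACK,rack,(0,255,0),k,o);draw(im,p,TRAY,tray,(0,0,255),k,o);draw(im,p,TOOL,tool,(255,255,0),k,o)
    out.append(im)
    h=min(i.shape[0] for i in out)
im=np.hstack([i[:h] for i in out]);s=min(1,799/im.shape[1],599/im.shape[0]);cv2.imwrite(f"pics/{tag}.png",cv2.resize(im,None,fx=s,fy=s,interpolation=cv2.INTER_AREA))
E
python3 - <<'E'
from h import *
np.set_printoptions(precision=4,suppress=True)
a,b=arm.read_camera("top"),arm.read_camera("side")
print("loop",tri((a,b),((320.9,178.9),(368.5,240.4))),"tray",tri((a,b),((321.3,152.6),(393.3,244.2))),"deck",tri((a,b),((324.2,167.9),(372.7,216.3))),"tool",tri((a,b),((394.8,278.2),(337.9,319.4))))
for uv in((300,201),(344,203)):print(at_z(a,uv,.018))
E
python3 ov.py '(.659,-.033,-.13),(.794,-.05,-.13),(.446,-.224,-.17)' ov1
```

```text
loop [ 0.7071 -0.0418  0.0369] tray [ 0.7992 -0.0483 -0.0066] deck [ 0.7093 -0.049   0.1161] tool [ 0.4468 -0.223  -0.002 ]
[0.6547 0.0136 0.018 ]
[ 0.6466 -0.1005  0.018 ]
```

View pics/ov1.png

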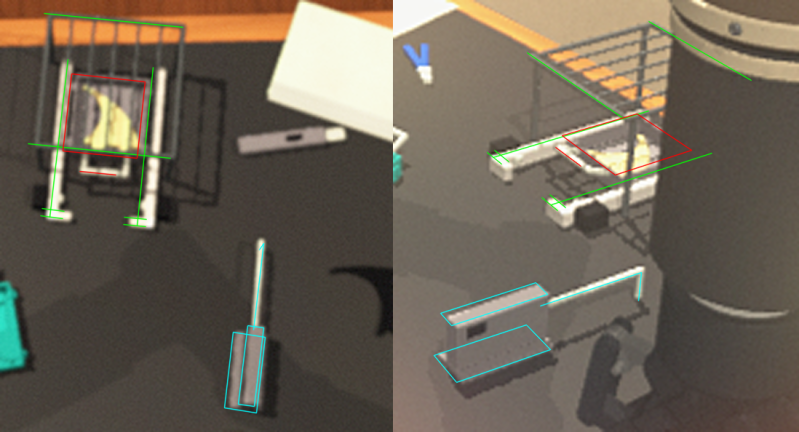

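```bash
python3 -m inch '[[-0.702,0.639,0,0,0,0,1],[-0.702,0.639,0,0,0,0,1],[-0.702,0.639,0,0,0,0,1],[-0.702,0.639,0,0,0,0,1],[-0.702,0.639,0,0,0,0,1],[-0.702,0.639,0,0,0,0,1],[-0.702,0.639,0,0,0,0,1],[-0.702,0.639,0,0,0,0,1],[0,0,0.7,0,0,0.96,1],[0,0,0.7,0,0,0.96,1],[0,0,0.3,0,0,0.96,1],[0,0,0,0,0,0.96,1]]'
cat > st.py <<'E'
from h import *
np.set_printoptions(precision=4,suppress=True)
s=arm.observe();R=np.array(s["ee_rot"]);print("t",s["time"],"pos",np.array(s["ee_pos"]),"yaw(tool x, from TCP y)",np.arctan2(R[1,1],R[0,1])-np.pi/2,"z",R[:,2],"F",np.array(s["force"]),"M",np.array(s["wrist_torque"]),s["gripper_width"],s["gripper_force"])
print(R)
E
python3 st.py
```

```text
time: 2.8
ee_pos: [0.4451, -0.2236, 0.1357]
ee_rot: [[-0.985, 0.175, -0.003], [0.175, 0.985, 0.0], [0.003, -0.0, -1.0]]
force: [0.0, 0.1, 0.5]
gripper_width: 0.0855
gripper_force: 0.0
t 2.8 pos [ 0.4451 -0.2236  0.1357] yaw(tool x, from TCP y) -0.17568997519072038 z [-0.0031  0.0004 -1.    ] F [0.0321 0.1441 0.5422] M [0.052  0.01   0.0134] 0.08548223528575612 0.0
[[-0.9846  0.1748 -0.0031]
 [ 0.1748  0.9846  0.0004]
 [ 0.0032 -0.0001 -1.    ]]
```

```bash
python3 -m inch '[[0,0,0.5,0,0,0,1],[0,0,0.5,0,0,0,1],[0,0,0.5,0,0,0,1],[0,0,0.36,0,0,0,1],[0,0,0,0,0,0,1],[0,0,0,0,0,0,-1],[0,0,0,0,0,0,-1],[0,0,0,0,0,0,-1],[0,0,0,0,0,0,-1],[0,0,0,0,0,0,-1],[0,0,0,0,0,0,-1]]' 80
cat > fit.py <<'E'
from h import *
from scipy.optimize import minimize
np.set_printoptions(precision=4,suppress=True)
ps=[arm.read_camera("top"),arm.read_camera("side")]
for p,n in zip(ps,"ts"): cv2.imwrite(f"pics/fit_{n}.png",p["pixels"][:,:,::-1])
rois=[(285,165,362,215),(335,215,470,285)]
boxes=[(-.01,.215,s*.058,s*.070,0,.018) for s in(1,-1)]+[(-.01,0,s*.04,s*.07,0,.018) for s in(1,-1)]
K=4
def mask(p,v,r):
    m=np.zeros(((r[3]-r[1])*K,(r[2]-r[0])*K),np.uint8)
    for a,b,c,d,e,f in boxes:
        q=proj(p,T([(x,y,z) for x in(a,b) for y in(c,d) for z in(e,f)],*v))
        cv2.fillConvexPoly(m,cv2.convexHull(((q-[r[0]-.0,r[1]-.0]+.5)*K).astype(np.int32)),1)
    return m>0
W=[]
for p,r in zip(ps,rois):
    c=cv2.resize(p["pixels"][r[1]:r[3],r[0]:r[2]],None,fx=K,fy=K,interpolation=cv2.INTER_LINEAR).astype(int)
    W.append((c.min(2)>125)&(c.max(2)-c.min(2)<45))
def cost(v,ii=(0,1)):
    t=0
    for i in ii:
        m=mask(ps[i],v,rois[i]);t-=(m&W[i]).sum()/(m|W[i]).sum()
    return t
for ii in((0,),(1,),(0,1)):
    best=min((minimize(cost,v0,args=(ii,),method="Nelder-Mead",options=dict(initial_simplex=np.array([v0]*4)+np.vstack([np.zeros(3),np.diag([.01,.01,.05])]))) for v0 in([.655,-.038,-.12],[.65,-.042,-.08],[.66,-.033,-.15])),key=lambda r:r.fun)
    print(ii,best.x,best.fun)
v=np.r_[best.x]
out=[]
for p,r in zip(ps,rois):
    for k in(1,):
        im=cv2.resize(p["pixels"][r[1]:r[3],r[0]:r[2],::-1],None,fx=5,fy=5,interpolation=cv2.INTER_CUBIC)
        draw(im,p,RACK,v,(0,255,0),5,np.array(r[:2])-.4);out.append(im)
w=max(o.shape[1] for o in out);im=np.vstack([np.pad(o,((0,0),(0,w-o.shape[1]),(0,0))) for o in out]);s=min(1,799/im.shape[1],599/im.shape[0])
cv2.imwrite("pics/fit.png",cv2.resize(im,None,fx=s,fy=s))
for p in ps:
  for k,z in(("loop",.03),("tray",0)): print(k,[(round(d["confidence"],2),np.array(d["at"]),at_z(p,d["at"],z)[:2]) for d in arm.mark_of(k,p)[:4]])
E
python3 fit.py; python3 st.py
```

```text
time: 4.18
ee_pos: [0.4467, -0.2239, 0.0265]
ee_rot: [[-0.985, 0.17, 0.001], [0.17, 0.985, -0.0], [-0.001, -0.0, -1.0]]
force: [-1.0, 0.6, 6.1]
gripper_width: 0.019
gripper_force: 78.7
(0,) [ 0.6612 -0.0409 -0.1142] -0.7037073170731707
(1,) [ 0.6618 -0.0373 -0.1117] -0.37874167919261326
(0, 1) [ 0.6615 -0.041  -0.102 ] -1.051298865256126
loop [(0.97, array([322.5, 175.8]), array([ 0.7179, -0.0464])), (0.89, array([170.9, 254.6]), array([0.5187, 0.3418])), (0.87, array([252.9, 226.1]), array([0.5877, 0.1348])), (0.43, array([202.9, 289.9]), array([0.4273, 0.2596]))]
tray [(0.85, array([258.4, 261.3]), array([0.5015, 0.124 ])), (0.75, array([179.8, 220.5]), array([0.6146, 0.3287])), (0.62, array([322.8, 151.4]), array([ 0.7966, -0.0498]))]
loop [(0.85, array([243.1, 210.3]), array([0.5279, 0.3432])), (0.68, array([367. , 238.7]), array([ 0.7186, -0.0235])), (0.59, array([295.8, 231.3]), array([0.5808, 0.1342]))]
tray [(0.95, array([397.1, 240.4]), array([ 0.8205, -0.0479])), (0.74, array([279.6, 246.2]), array([0.5225, 0.1343])), (0.64, array([266.3, 214.3]), array([0.6022, 0.326 ]))]
t 4.475 pos [ 0.4467 -0.224   0.0265] yaw(tool x, from TCP y) -0.17100832935657984 z [ 0.0013 -0.0004 -1.    ] F [-1.3743  0.4338  5.9678] M [0.1328 0.3937 0.0612] 0.019021450940451594 78.66548895835876
[[-0.9854  0.1702  0.0013]
 [ 0.1702  0.9854 -0.0004]
 [-0.0013 -0.0001 -1.    ]]
```

View pics/fit.png

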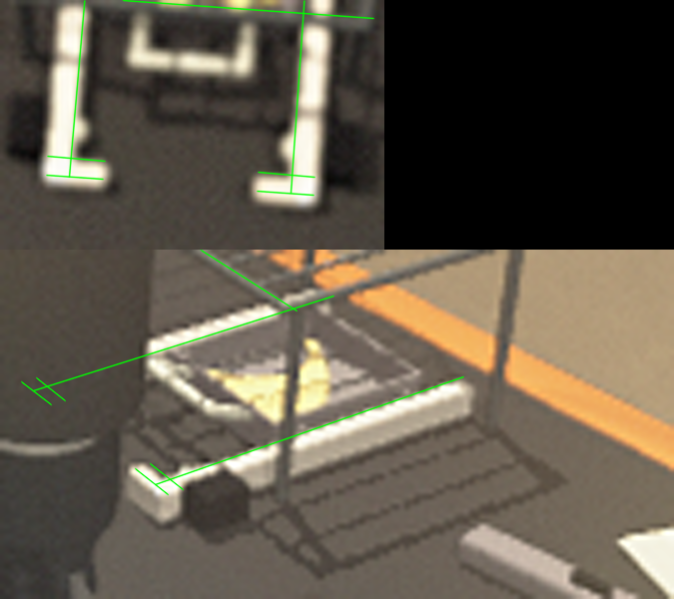

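The fit puts the rack near (0.660,-0.041) with yaw about -0.11. The loop bar in the top view is at about (323,177.4), world (0.714,-0.047), which lies on the lane axis. I lift the tool and move it to a standoff in front of the lane.

```bash
python3 -m inch '[[0,0,-0.2,0,0,0,-1],[0,0,-0.3,0,0,0,-1],[0,0,-0.3,0,0,0,-1],[0.042,0.568,0,0,0,0,-1],[0.042,0.568,0,0,0,0,-1],[0.042,0.568,0,0,0,0,-1],[0.042,0.568,0,0,0,0,-1],[0.042,0.568,0,0,0,0,-1],[0.042,0.568,0,0,0,0,-1],[0,0,0,0,0,-0.43,-1],[0,0,0,0,0,0,-1],[0,0,0,0,0,0,-1]]'
cat > look.py <<'E'
from h import *
import sys
np.set_printoptions(precision=4,suppress=True)
s=arm.observe();e=np.array(s["ee_pos"]);R=np.array(s["ee_rot"])
x=-R[:,0];y=R[:,1];tipz=e[2]-.0265+.0025
print("exp tip",e+x*.165-[0,0,.024])
ps=[arm.read_camera("top"),arm.read_camera("side")]
for p in ps:
  print("tip",[(round(d["confidence"],2),np.array(d["at"]),at_z(p,d["at"],tipz)) for d in arm.mark_of("hook_tip",p)[:3]])
  print("loop",[(round(d["confidence"],2),np.array(d["at"]),at_z(p,d["at"],.03)) for d in arm.mark_of("loop",p)[:3]])
t=sys.argv[1]
out=[]
for p,(a,b) in zip(ps,((270,130),(300,190))):
  out.append(cv2.resize(p["pixels"][b:b+130,a:a+133,::-1],None,fx=3,fy=3,interpolation=cv2.INTER_CUBIC))
cv2.imwrite(f"pics/{t}.png",np.hstack(out))
E
python3 look.py lk1; python3 st.py
```

```text
time: 5.98
ee_pos: [0.466, -0.02, 0.0739]
ee_rot: [[-0.994, 0.113, 0.0], [0.113, 0.994, 0.0], [-0.0, 0.0, -1.0]]
force: [-0.4, 0.4, -1.5]
gripper_width: 0.019
gripper_force: 78.4
exp tip [ 0.6299 -0.0386  0.05  ]
tip [(0.87, array([493.1, 291.5]), array([ 0.4035, -0.4568,  0.0499]))]
loop [(0.97, array([319.8, 176.3]), array([ 0.7167, -0.0394,  0.03  ])), (0.71, array([173.2, 256.4]), array([0.5139, 0.3359, 0.03  ])), (0.68, array([253.2, 227.4]), array([0.5843, 0.1341, 0.03  ]))]
tip [(0.69, array([448.1, 283.7]), array([ 0.7026, -0.3285,  0.0499])), (0.65, array([350.1, 240.3]), array([ 0.6503, -0.0265,  0.0499])), (0.64, array([403.1, 385.6]), array([ 0.3725, -0.4932,  0.0499]))]
loop [(0.98, array([294. , 229.2]), array([0.584 , 0.1477, 0.03  ])), (0.96, array([369.2, 243. ]), array([ 0.7069, -0.0452,  0.03  ])), (0.91, array([242.5, 209. ]), array([0.531 , 0.3522, 0.03  ]))]
t 6.275 pos [ 0.4661 -0.02    0.0737] yaw(tool x, from TCP y) -0.11212475629131369 z [-0.0001 -0.     -1.    ] F [-0.106   1.0807 -1.4808] M [-0.0542  0.0527 -0.0085] 0.018945245276369493 78.39614510536194
[[-0.9937  0.1119 -0.0001]
 [ 0.1119  0.9937 -0.    ]
 [ 0.0001 -0.     -1.    ]]
```

View pics/lk1.png

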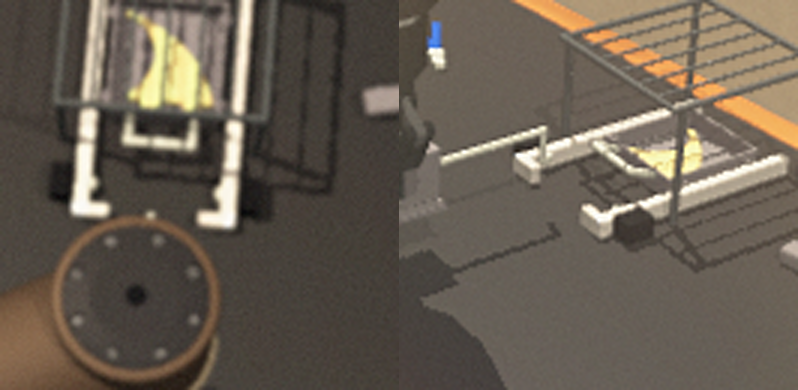

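The left panel shows the rod end at pixel (320,201.3) and the loop bar's middle at (323.7,178.3). In the side panel the tip is at (348.3,243), with no tilt visible. Next I compute the relative offset from those pixels.

Run:
```python
from h import *
np.set_printoptions(precision=4,suppress=True)
a,b=arm.read_camera("top"),arm.read_camera("side")
print("rod end",at_z(a,(320,201.3),.0865),"loop",at_z(a,(323.7,178.3),.033),"tip side",at_z(b,(348.3,243),.05))
for X in([.6299,-.0386,.0865],[.714,-.047,.034],[.714+.0027,-.047+.024,.034],[.714-.0027,-.047-.024,.034]):print(proj(a,X),proj(b,X))
# bar bright pixels
im=a["pixels"].astype(int);r=im[170:186,308:340];m=(r.min(2)>120)&(r.max(2)-r.min(2)<50)
ys,xs=np.nonzero(m)
for c in range(308,340):
    k=xs==c-308
    if k.any(): print(c,(ys[k]+170).min(),(ys[k]+170).max(),end=" | ")
```

```text
rod end [ 0.6331 -0.037   0.0865] loop [ 0.7101 -0.0493  0.033 ] tip side [ 0.6365 -0.0347  0.05  ]
[[320.6727 202.5343]] [[347.9794 232.7099]]
[[322.7902 176.7509]] [[371.5514 241.2839]]
[[313.5167 175.9685]] [[366.4755 237.6177]]
[[332.0687 177.5338]] [[376.7518 245.04  ]]
311 173 177 | 312 171 177 | 313 170 178 | 314 174 178 | 315 175 178 | 316 175 178 | 317 175 178 | 318 176 178 | 319 176 177 | 320 176 178 | 321 176 178 | 322 176 178 | 323 176 178 | 324 176 178 | 325 176 178 | 326 176 178 | 327 176 179 | 328 176 179 | 329 176 179 | 330 177 178 | 331 177 179 | 332 175 179 | 333 173 179 | 334 170 179 | 335 172 178 |
```

```bash
python3 -m inch '[[-0.277,0,0,0,0,0,-1],[-0.277,0,0,0,0,0,-1],[-0.277,0,0,0,0,0,-1],[-0.277,0,0,0,0,0,-1],[-0.277,0,0,0,0,0,-1],[-0.277,0,0,0,0,0,-1],[0,0,0.1,0,0,0,-1],[0,0,0,0,0,0,-1]]'
python3 look.py lk2; python3 st.py
```

```text
time: 7.38
ee_pos: [0.5643, -0.0311, 0.0668]
ee_rot: [[-0.994, 0.112, -0.002], [0.112, 0.994, -0.0], [0.002, -0.0, -1.0]]
force: [-0.1, 0.2, -1.6]
gripper_width: 0.019
gripper_force: 78.4
exp tip [ 0.7282 -0.0495  0.0424]
tip [(0.57, array([487.3, 291.8]), array([ 0.4039, -0.4447,  0.0428]))]
loop [(0.97, array([251.4, 226.6]), array([0.5865, 0.1387, 0.03  ])), (0.81, array([172.6, 252.4]), array([0.5243, 0.3377, 0.03  ])), (0.7, array([411.9, 164.7]), array([ 0.7428, -0.281 ,  0.03  ]))]
tip [(0.66, array([402.7, 383.3]), array([ 0.3818, -0.4842,  0.0428])), (0.65, array([378., 235.]), array([ 0.7426, -0.0427,  0.0428])), (0.29, array([311.1, 206.4]), array([0.7007, 0.2168, 0.0428]))]
loop [(0.88, array([242.9, 211.6]), array([0.5227, 0.3359, 0.03  ])), (0.75, array([369.4, 239. ]), array([ 0.7229, -0.0289,  0.03  ])), (0.7, array([295.1, 229.9]), array([0.5841, 0.1423, 0.03  ]))]
t 7.675 pos [ 0.5651 -0.0307  0.068 ] yaw(tool x, from TCP y) -0.11109874022327015 z [ 0.0004  0.0001 -1.    ] F [ 0.8136 -0.4134 -1.6292] M [0.0112 0.0828 0.0362] 0.019145260307664596 78.39860558509827
[[-0.9938  0.1109  0.0004]
 [ 0.1109  0.9938  0.0001]
 [-0.0004  0.0002 -1.    ]]
```

View pics/lk2.png

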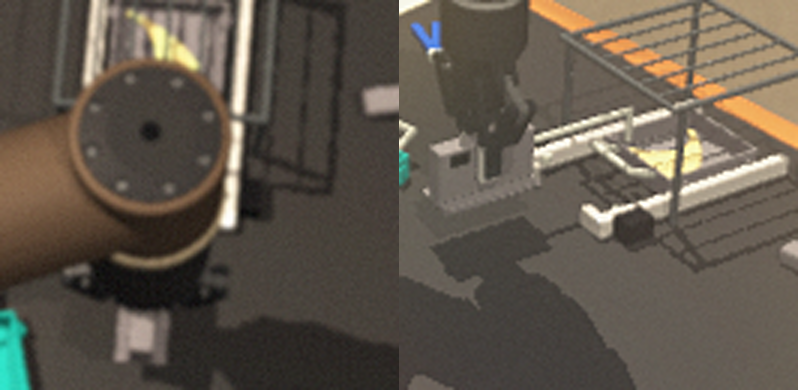

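The hook tip is at about (377,236) in the side view, over the opening behind the bar. I descend in two parts with a force check.

```bash
python3 -m inch '[[0,0,0.06,0,0,0,-1],[0,0,0.06,0,0,0,-1],[0,0,0.06,0,0,0,-1],[0,0,0.06,0,0,0,-1],[0,0,0,0,0,0,-1]]'
```

```text
time: 8.3
ee_pos: [0.565, -0.0309, 0.0529]
ee_rot: [[-0.994, 0.111, -0.001], [0.111, 0.994, -0.0], [0.001, -0.0, -1.0]]
force: [-0.2, 0.4, -1.6]
gripper_width: 0.019
gripper_force: 78.4
```

```bash
python3 -m inch '[[0,0,0.07,0,0,0,-1],[0,0,0.07,0,0,0,-1],[0,0,0.07,0,0,0,-1],[0,0,0.07,0,0,0,-1],[0,0,0,0,0,0,-1]]'; python3 look.py lk3
```

```text
time: 8.93
ee_pos: [0.565, -0.0309, 0.0361]
ee_rot: [[-0.994, 0.111, -0.001], [0.111, 0.994, -0.0], [0.001, -0.0, -1.0]]
force: [0.0, -0.0, -2.1]
gripper_width: 0.0193
gripper_force: 78.4
exp tip [ 0.729  -0.0492  0.012 ]
tip [(0.75, array([486.5, 291.5]), array([ 0.4081, -0.4522,  0.0121]))]
loop [(0.85, array([253.4, 223.8]), array([0.5937, 0.1336, 0.03  ]))]
tip [(0.73, array([395.4, 243.1]), array([ 0.7893, -0.0698,  0.0121])), (0.7, array([402.1, 388.2]), array([ 0.3956, -0.4733,  0.0121])), (0.58, array([379.6, 244.5]), array([ 0.747 , -0.0479,  0.0121]))]
loop [(0.96, array([241.5, 211.2]), array([0.5206, 0.3409, 0.03  ])), (0.67, array([296.3, 235.7]), array([0.5666, 0.1123, 0.03  ])), (0.61, array([369.4, 240.5]), array([ 0.7171, -0.0352,  0.03  ]))]
```

View pics/lk3.png

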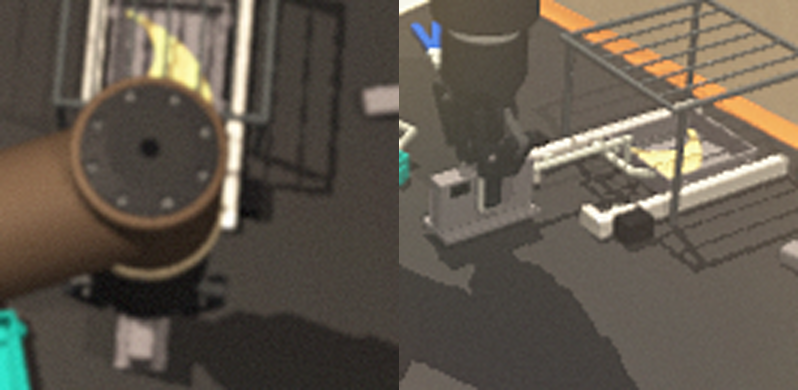

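The hook sits in the loop, near (377,240) in side. I start pulling at about 14 mm/s.

```bash
python3 -m inch '[[0.03,0,0,0,0,0,-1],[0.03,0,0,0,0,0,-1],[0.03,0,0,0,0,0,-1],[0.03,0,0,0,0,0,-1],[0.03,0,0,0,0,0,-1],[0.03,0,0,0,0,0,-1],[0.03,0,0,0,0,0,-1],[0.03,0,0,0,0,0,-1],[0.03,0,0,0,0,0,-1],[0.03,0,0,0,0,0,-1],[0.03,0,0,0,0,0,-1],[0.03,0,0,0,0,0,-1]]'
```

```text
time: 10.72
ee_pos: [0.5438, -0.0284, 0.0366]
ee_rot: [[-0.994, 0.111, 0.0], [0.111, 0.994, 0.0], [-0.0, 0.0, -1.0]]
force: [3.0, -0.4, -1.5]
gripper_width: 0.0192
gripper_force: 78.3
```

```bash
python3 -m inch '[[0.034,0,0,0,0,0,-1],[0.034,0,0,0,0,0,-1],[0.034,0,0,0,0,0,-1],[0.034,0,0,0,0,0,-1],[0.034,0,0,0,0,0,-1],[0.034,0,0,0,0,0,-1],[0.034,0,0,0,0,0,-1],[0.034,0,0,0,0,0,-1],[0.034,0,0,0,0,0,-1],[0.034,0,0,0,0,0,-1],[0.034,0,0,0,0,0,-1],[0.034,0,0,0,0,0,-1]]'
```

```text
time: 12.22
ee_pos: [0.5193, -0.0257, 0.0365]
ee_rot: [[-0.994, 0.111, -0.0], [0.111, 0.994, -0.0], [0.0, -0.0, -1.0]]
force: [2.2, 0.4, -1.1]
gripper_width: 0.0194
gripper_force: 78.3
```

```bash
python3 -m inch '[[0.03,0,0,0,0,0,-1],[0.03,0,0,0,0,0,-1],[0.03,0,0,0,0,0,-1],[0.03,0,0,0,0,0,-1],[0.03,0,0,0,0,0,-1],[0.03,0,0,0,0,0,-1],[0.03,0,0,0,0,0,-1],[0.03,0,0,0,0,0,-1],[0.03,0,0,0,0,0,-1],[0.03,0,0,0,0,0,-1]]'; python3 st.py
```

```text
time: 13.48
ee_pos: [0.5014, -0.0237, 0.0365]
ee_rot: [[-0.994, 0.111, 0.0], [0.111, 0.994, 0.0], [-0.0, 0.0, -1.0]]
force: [2.1, 0.3, -2.6]
gripper_width: 0.0192
gripper_force: 78.4
t 13.475 pos [ 0.5014 -0.0237  0.0365] yaw(tool x, from TCP y) -0.11130246791427068 z [ 0.  0. -1.] F [ 2.0604  0.2564 -2.6135] M [-0.0692 -0.6253  0.0245] 0.019157056267414777 78.35121989250183
[[-0.9938  0.1111  0.    ]
 [ 0.1111  0.9938  0.    ]
 [-0.      0.     -1.    ]]
```

```bash
python3 -m inch '[[0.02,0,0,0,0,0,-1],[0.02,0,0,0,0,0,-1],[0.02,0,0,0,0,0,-1],[0.02,0,0,0,0,0,-1],[0.02,0,0,0,0,0,-1],[0.02,0,0,0,0,0,-1],[0.02,0,0,0,0,0,-1],[0.02,0,0,0,0,0,-1],[0.02,0,0,0,0,0,-1],[0.02,0,0,0,0,0,-1]]'
```

```text
time: 14.72
ee_pos: [0.4895, -0.0224, 0.0365]
ee_rot: [[-0.994, 0.111, 0.0], [0.111, 0.994, 0.0], [-0.0, 0.0, -1.0]]
force: [1.5, -0.2, -1.7]
gripper_width: 0.019
gripper_force: 78.4
```

```bash
python3 -m inch '[[0.015,0,0,0,0,0,-1],[0.015,0,0,0,0,0,-1],[0.015,0,0,0,0,0,-1],[0.015,0,0,0,0,0,-1],[0.015,0,0,0,0,0,-1]]'
```

```text
time: 15.35
ee_pos: [0.4851, -0.0219, 0.0365]
ee_rot: [[-0.994, 0.111, 0.0], [0.111, 0.994, 0.0], [-0.0, 0.0, -1.0]]
force: [1.0, 1.1, -1.9]
gripper_width: 0.0189
gripper_force: 78.4
```

```bash
python3 -m inch '[[0.015,0,0,0,0,0,-1],[0.015,0,0,0,0,0,-1],[0.015,0,0,0,0,0,-1]]'
```

```text
time: 15.72
ee_pos: [0.4837, -0.0213, 0.0368]
ee_rot: [[-0.994, 0.111, 0.002], [0.111, 0.994, 0.0], [-0.002, 0.001, -1.0]]
force: [7.9, -1.0, -4.8]
gripper_width: 0.0191
gripper_force: 78.1
```

```bash
python3 -m inch '[[0.015,0,0,0,0,0,-1],[0.015,0,0,0,0,0,-1],[0.015,0,0,0,0,0,-1]]'
```

```text
time: 16.1
ee_pos: [0.4816, -0.0208, 0.0369]
ee_rot: [[-0.994, 0.11, 0.003], [0.11, 0.994, 0.001], [-0.003, 0.001, -1.0]]
force: [8.4, -0.8, -4.6]
gripper_width: 0.019
gripper_force: 78.1
```

```bash
python3 -m inch '[[0.015,0,0,0,0,0,-1],[0.015,0,0,0,0,0,-1],[0.015,0,0,0,0,0,-1],[0.015,0,0,0,0,0,-1]]'
```

```text
time: 16.6
ee_pos: [0.4764, -0.0208, 0.0366]
ee_rot: [[-0.994, 0.111, 0.0], [0.111, 0.994, 0.0], [-0.0, 0.0, -1.0]]
force: [2.7, -0.3, -2.2]
gripper_width: 0.0189
gripper_force: 78.5
```

```bash
python3 -m inch '[[0.012,0,0,0,0,0,-1],[0.012,0,0,0,0,0,-1],[0.012,0,0,0,0,0,-1]]'
```

```text
time: 16.98
ee_pos: [0.4736, -0.0207, 0.0364]
ee_rot: [[-0.994, 0.111, -0.001], [0.111, 0.994, -0.0], [0.001, -0.0, -1.0]]
force: [1.6, 0.2, -2.3]
gripper_width: 0.0195
gripper_force: 78.6
```

```bash
python3 -m inch '[[0.012,0,0,0,0,0,-1],[0.012,0,0,0,0,0,-1],[0,0,0,0,0,0,-1]]'
```

```text
time: 17.35
ee_pos: [0.4723, -0.0206, 0.0364]
ee_rot: [[-0.994, 0.111, -0.001], [0.111, 0.994, -0.0], [0.001, -0.0, -1.0]]
force: [0.9, 0.4, -2.0]
gripper_width: 0.0188
gripper_force: 78.4
```

```bash
python3 -m inch '[[0.012,0,0,0,0,0,-1],[0.012,0,0,0,0,0,-1],[0,0,0,0,0,0,-1]]'
```

```text
time: 17.73
ee_pos: [0.4714, -0.0203, 0.0366]
ee_rot: [[-0.994, 0.111, 0.0], [0.111, 0.994, 0.0], [-0.0, 0.0, -1.0]]
force: [1.9, -0.6, -3.4]
gripper_width: 0.0191
gripper_force: 78.4
```

```bash
python3 -m inch '[[0.012,0,0,0,0,0,-1],[0,0,0,0,0,0,-1]]'
```

```text
time: 17.98
ee_pos: [0.4713, -0.0201, 0.0367]
ee_rot: [[-0.994, 0.111, 0.001], [0.111, 0.994, 0.0], [-0.001, 0.0, -1.0]]
force: [5.2, -2.0, -4.4]
gripper_width: 0.019
gripper_force: 78.2
```

```bash
python3 -m inch '[[0.012,0,0,0,0,0,-1],[0,0,0,0,0,0,-1]]'
```

```text
time: 18.23
ee_pos: [0.4712, -0.0199, 0.0368]
ee_rot: [[-0.994, 0.111, 0.002], [0.111, 0.994, 0.0], [-0.002, 0.001, -1.0]]
force: [7.4, -3.0, -4.6]
gripper_width: 0.0192
gripper_force: 78.1
```

The TCP has stopped at 0.471 and the force is rising, so the tray is at the stops. I build up the force.

```bash
python3 -m inch '[[0.012,0,0,0,0,0,-1],[0.012,0,0,0,0,0,-1],[0,0,0,0,0,0,-1]]'; python3 -c "
from h import *
s=arm.observe();f=np.array(s['force'])+[0,0,1.8];print(f,np.linalg.norm(f))"
```

```text
time: 18.6
ee_pos: [0.4711, -0.0195, 0.0371]
ee_rot: [[-0.994, 0.111, 0.005], [0.111, 0.994, 0.001], [-0.005, 0.001, -1.0]]
force: [12.4, -4.6, -6.5]
gripper_width: 0.0189
gripper_force: 78.2
[12.40229488 -4.56037185 -4.7396051 ] 14.038438880445357
```

```bash
python3 -m inch '[[0.003,0,0,0,0,0,-1],[0,0,0,0,0,0,-1],[0,0,0,0,0,0,-1],[0,0,0,0,0,0,-1]]'; python3 -c "
from h import *
s=arm.observe();f=np.array(s['force'])+[0,0,1.8];print(f,np.linalg.norm(f))"; python3 -m inch '[[0,0,0,0,0,0,-1],[0,0,0,0,0,0,-1],[0,0,0,0,0,0,-1],[0,0,0,0,0,0,-1],[0,0,0,0,0,0,-1]]'; python3 -c "
from h import *
s=arm.observe();f=np.array(s['force'])+[0,0,1.8];print(f,np.linalg.norm(f))"
```

```text
time: 19.1
ee_pos: [0.471, -0.0195, 0.0371]
ee_rot: [[-0.994, 0.111, 0.005], [0.111, 0.994, 0.001], [-0.005, 0.001, -1.0]]
force: [12.9, -4.5, -7.6]
gripper_width: 0.0192
gripper_force: 78.2
[12.86433287 -4.47923553 -5.84672081] 14.823587800517748
time: 19.73
ee_pos: [0.4711, -0.0195, 0.0371]
ee_rot: [[-0.994, 0.111, 0.005], [0.111, 0.994, 0.001], [-0.005, 0.001, -1.0]]
force: [12.7, -5.4, -8.0]
gripper_width: 0.0193
gripper_force: 78.2
[12.65650076 -5.37904385 -6.17584472] 15.075217482988228
```

```bash
python3 -m inch '[[0.004,0,0,0,0,0,-1],[0,0,0,0,0,0,-1],[0,0,0,0,0,0,-1],[0,0,0,0,0,0,-1],[0,0,0,0,0,0,-1],[0,0,0,0,0,0,-1],[0,0,0,0,0,0,-1],[0,0,0,0,0,0,-1]]'; python3 look.py lk4
```

```text
time: 20.72
ee_pos: [0.471, -0.0194, 0.0372]
ee_rot: [[-0.994, 0.111, 0.005], [0.111, 0.994, 0.001], [-0.005, 0.001, -1.0]]
force: [13.2, -4.5, -7.9]
gripper_width: 0.0194
gripper_force: 78.2
exp tip [ 0.635  -0.0377  0.014 ]
tip [(0.77, array([489.3, 292.5]), array([ 0.4053, -0.4587,  0.0132])), (0.54, array([203.3, 175.2]), array([0.7327, 0.2669, 0.0132]))]
loop [(0.87, array([172.3, 256. ]), array([0.515 , 0.3382, 0.03  ])), (0.55, array([320. , 208.4]), array([ 0.6303, -0.0376,  0.03  ])), (0.42, array([252.6, 226.8]), array([0.5859, 0.1356, 0.03  ]))]
tip [(0.94, array([350.2, 254.6]), array([ 0.6413, -0.0396,  0.0132])), (0.64, array([402.9, 386.9]), array([ 0.3985, -0.4726,  0.0132]))]
loop [(0.75, array([342.7, 247.8]), array([ 0.6298, -0.02  ,  0.03  ])), (0.73, array([243.2, 209.4]), array([0.5314, 0.3485, 0.03  ]))]
```

View pics/lk4.png

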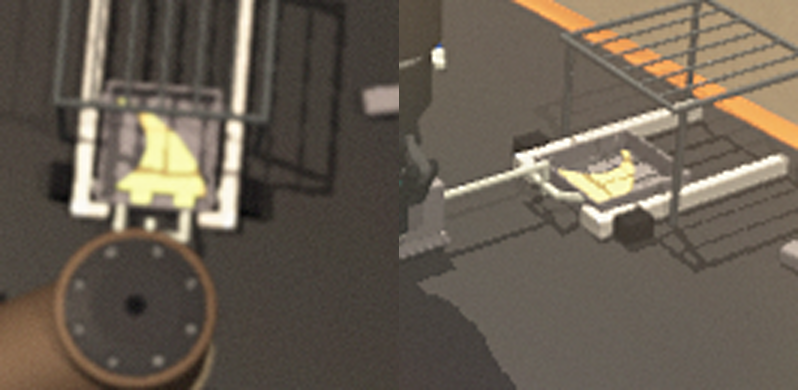

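The tray is home: its front edge is against the stops, with the loop bar near (320,208) in top. I unload the hook and lift it.

```bash
python3 -m inch '[[-0.03,0,0,0,0,0,-1],[-0.03,0,0,0,0,0,-1],[-0.03,0,0,0,0,0,-1],[-0.03,0,0,0,0,0,-1],[-0.03,0,0,0,0,0,-1],[-0.03,0,0,0,0,0,-1],[0,0,0,0,0,0,-1]]'; python3 st.py
```

```text
time: 21.9
ee_pos: [0.4787, -0.0212, 0.0365]
ee_rot: [[-0.994, 0.111, -0.0], [0.111, 0.994, -0.0], [0.0, -0.0, -1.0]]
force: [0.4, 0.6, -2.1]
gripper_width: 0.0191
gripper_force: 79.1
t 21.9 pos [ 0.4787 -0.0212  0.0365] yaw(tool x, from TCP y) -0.11147675367620824 z [-0.0001 -0.     -1.    ] F [ 0.3662  0.575  -2.1451] M [-0.0347  0.0472  0.0419] 0.019139950877880892 79.12294507026672
[[-0.9938  0.1112 -0.0001]
 [ 0.1112  0.9938 -0.    ]
 [ 0.0001 -0.     -1.    ]]
```

```bash
python3 -m inch '[[0,0,-0.08,0,0,0,-1],[0,0,-0.08,0,0,0,-1],[0,0,-0.08,0,0,0,-1],[0,0,-0.08,0,0,0,-1],[0,0,-0.1,0,0,0,-1],[0,0,-0.2,0,0,0,-1],[0,0,-0.2,0,0,0,-1],[0,0,0,0,0,0,-1]]'
```

```text
time: 22.9
ee_pos: [0.4795, -0.0209, 0.087]
ee_rot: [[-0.994, 0.111, 0.003], [0.111, 0.994, 0.001], [-0.002, 0.001, -1.0]]
force: [0.7, -0.4, -2.1]
gripper_width: 0.0188
gripper_force: 79.1
```

```bash
python3 -m inch '[[0.02,-0.428,0,0,0,0,-1],[0.02,-0.428,0,0,0,0,-1],[0.02,-0.428,0,0,0,0,-1],[0.02,-0.428,0,0,0,0,-1],[0.02,-0.428,0,0,0,0,-1],[0.02,-0.428,0,0,0,0,-1],[0.02,-0.428,0,0,0,0,-1],[0.02,-0.428,0,0,0,0,-1],[0,0,0,0,0,0,-1]]'; python3 -m inch '[[0,0,0.2,0,0,0,-1],[0,0,0.2,0,0,0,-1],[0,0,0.2,0,0,0,-1],[0,0,0.2,0,0,0,-1],[0,0,0.1,0,0,0,-1],[0,0,0.05,0,0,0,-1],[0,0,0,0,0,0,-1]]'; python3 st.py
```

```text
time: 24.02
ee_pos: [0.4457, -0.2254, 0.0853]
ee_rot: [[-0.994, 0.113, -0.001], [0.113, 0.994, 0.0], [0.001, -0.0, -1.0]]
force: [0.5, 0.3, -2.7]
gripper_width: 0.0192
gripper_force: 79.3
time: 24.9
ee_pos: [0.4463, -0.2243, 0.0287]
ee_rot: [[-0.994, 0.111, -0.0], [0.111, 0.994, -0.0], [0.0, -0.0, -1.0]]
force: [0.2, -0.7, -0.9]
gripper_width: 0.0192
gripper_force: 79.3
t 24.9 pos [ 0.4463 -0.2243  0.0287] yaw(tool x, from TCP y) -0.11122727958966316 z [-0.0001 -0.     -1.    ] F [ 0.2178 -0.6812 -0.8783] M [-0.0024  0.0626 -0.0327] 0.01916398329076213 79.25847172737122
[[-0.9938  0.111  -0.0001]
 [ 0.111   0.9938 -0.    ]
 [ 0.0001 -0.     -1.    ]]
```

```bash
python3 -m inch '[[0,0,0.02,0,0,0,-1],[0,0,0.01,0,0,0,-1],[0,0,0.01,0,0,0,-1],[0,0,0,0,0,0,-1]]'
```

```text
time: 25.4
ee_pos: [0.4464, -0.2243, 0.0266]
ee_rot: [[-0.994, 0.111, 0.0], [0.111, 0.994, -0.0], [-0.0, -0.0, -1.0]]
force: [-0.9, -0.1, 1.3]
gripper_width: 0.019
gripper_force: 79.8
```

Foot contact: the vertical force has risen by about 3 N. I open slowly, then go straight up.

```bash
python3 -m inch '[[0,0,0,0,0,0,-0.4],[0,0,0,0,0,0,0],[0,0,0,0,0,0,0.5],[0,0,0,0,0,0,0.9],[0,0,0,0,0,0,0.9],[0,0,-0.3,0,0,0,0.9],[0,0,-0.6,0,0,0,0.9],[0,0,-0.9,0,0,0,0.9],[0,0,-0.9,0,0,0,0.9],[0,0,0,0,0,0,0.9],[0,0,0,0,0,0,0.9]]' 20; python3 ov.py '(.659,-.041,-.11),(.7137,-.047,-.11),(.446,-.224,-.111)' ov2
```

```text
time: 26.78
ee_pos: [0.446, -0.2241, 0.1883]
ee_rot: [[-0.994, 0.111, 0.0], [0.111, 0.994, 0.0], [-0.0, 0.0, -1.0]]
force: [0.2, -0.7, -0.4]
gripper_width: 0.081
gripper_force: 0.0
```

View pics/ov2.png

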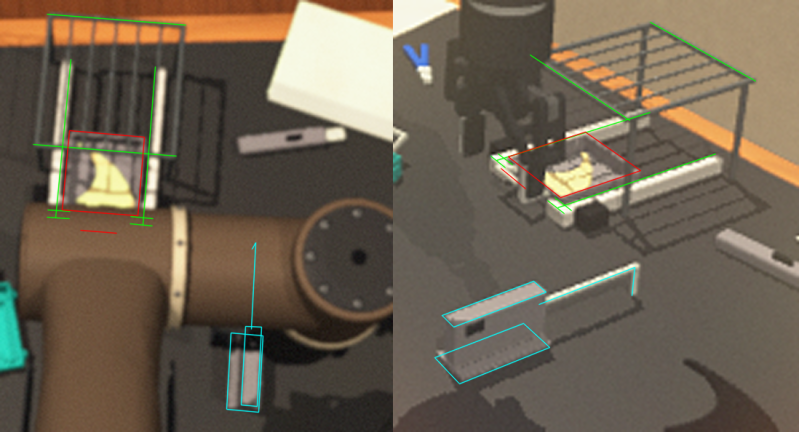

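The tool stands upright on its foot at about (490,320) in the side panel. The tray is home at about (575,165), within the model outline, and the gripper is clear above.

```bash
python3 -c "
from workcell import arm
print(arm.hand_in())"
```

```text
the job is handed in; nothing more can be done
None
```

I pulled the tray home against the stops and bedded it at about 14–15 N for over a second, going by the wrist force reading. The hook tool is back standing on its foot, well clear of the tray, and the job is handed in at about 27 s; no verdict came back.

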